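Close the three tip canisters, each with its own lid

ROBOT

A 6-joint arm with a two-finger parallel gripper is mounted at the origin on the work surface. World frame = base frame: x ahead of the robot, y to its left, z up, the work surface at z = 0. Lengths are in m, angles in rad, forces in N, time in s.
With the tool pointing down it reaches from about 0.35 to 0.775 m from the base axis. Payload 7.3 kg.
Tool frame: the origin (TCP) lies between the finger pads; the fingertips stand 8 mm ahead of it and the grasp point (between the pads) lies 11 mm behind it (robot.nose_length is the distance from the TCP to the fingertips, in m); z points along the fingers, y is the line along which they close (so a half turn about z gives the same grasp; the last joint's range is limited). The gripper opens to 92 mm and grips with 3 to 60 N. Pads are 19 mm wide; open, the fingers measure 130 mm over their backs; the gripper's body (75 mm by 190 mm) begins 47 mm behind the grasp point.
Start: joints at [-1.339, 0.342, 1.524, -0, 1.275, -0.146], TCP at [0.194, -0.488, 0.235] pointing down, gripper open.
Joint ranges: [-2.53, 2.53], [-0.77, 2.02], [0.04, 2.7], [-1, 4.14], [0.28, 2.66], [-3.11, 3.11]. Speed limits (rad/s): [2.57, 2.57, 3.14, 3.14, 3.14, 3.14].

INTERFACE

Orientations are given as [roll, pitch, yaw] about the fixed x, y, z axes, in that order (R = Rz(yaw) Ry(pitch) Rx(roll)).
In Python, from cell import robot gives the robot as it stands. The module is installed in compiled form; this text tells all that it offers.
- The arm moves only by the shell command python3 -m jog 'ROWS' [FORCE]. ROWS is JSON, a list that holds one entry, the list of rows, each a list of 5 numbers: the gripper's target within -1 to 1 (fully open at 1, half-way at 0, shut at -1), then the shift along the tool's x, y, z in m, then the turn about the tool's z in rad. A call has 1 to 5 rows; each row is the pose to reach, as a shift and turn from the pose commanded when the call began, along the tool's axes at that moment; what a row does not reach only later rows make up. A row lasts 1/12 s, in which the tool goes at most 41.7 mm and 7.16 degrees, less where a joint would pass 70% of its speed; a pose out of reach is approached as far as the arm can. A call with a gripper value outside its range is refused whole. The fingers move at their own pace and stop on an object; FORCE is the grip in N (left out, the last holds). Time passes only in rows, so rows that repeat a pose let the fingers close. It gives the time, the measured TCP pose, the force, the opening and the grip force at its end, in the units of the state.
- robot.observe(): the state, without advancing time (a new reading comes with each control period).
- robot.read_camera(name): name is "scene" or "side" or "wrist"; returns the picture (420x560x3 uint8, red, green, blue); there is no depth.
- robot.camera_model(name): a dict with "camera_matrix" (3x3 intrinsics, pixels), "position" and "attitude" of the camera in the world; the wrist camera has in their place "mount" (4x4, takes a point from camera to tool coordinates, whose origin is the TCP and whose axes are the flange's). Camera axes: x right, y down, z forward; pixel columns grow to the right and rows downward; lengths in m; the calibration is good to about 2 mm. A picture is of the moment at which its call begins: read the wrist's pose just before it. camera_model takes no time and is no camera call.
- robot.hand_in(): hands the job in; it is judged then, once.
The state is a dict: "time": time; "qpos": joint angles; "qvel": joint speeds; "joint_efforts": joint torques, N m; "tool_pos": TCP position; "tool_rot": TCP orientation; "contact_force": force on the tool from outside, world axes, zero at the start; "torque": the same for the moment, N m; "opening": finger opening in m; "grip_force": force on a finger pad.
Only numpy, scipy, OpenCV 4.12 (cv2) and the standard library are available. Lean on these libraries where they do the work, as an engineer would, in place of code of your own. Each camera call takes 0.05 s, during which the arm holds its last target. There are 200 camera calls.

TASK

The lids of the three amber glass tip canisters in the walnut stand got mixed up: they look alike but differ slightly in size, and each one fits only one canister. Find out by trying which lid belongs to which canister and close all three, each lid set down gently, not dropped, and fully home on the rim. Leave the canisters standing in their bays and don't disturb the tip press, the tin cup of tips, the scuffer or the ferrule.

Things in the scene. Friction and masses are not known exactly. Their poses are not given: they have to be found in the camera images.
- stand: walnut stand, 100 x 276 mm, 36 mm high, does not move; origin under its centre, y along its three square bays (80 mm wide, 88 mm apart, floor 8 mm up). In each bay stands, loose, an open amber glass canister, 0.4 to 0.6 kg, 74 mm in diameter, 92 mm high, with a straight neck: 15 mm high, 3.5 mm thick, lip rounded, outer diameter 53, 58 or 63 mm. Which stands in which bay varies.
- mouth_1 (a point): centre of the mouth of the canister in the stand's +y end bay, at the height of its glass rim (100 mm above the bench); z up, y along the row. The canister starts within 1.5 mm of this point and can slide 3 mm either way in its bay when nudged. A lid that is fully home has its origin 16 mm below this point.
- mouth_2 (a point): as mouth_1, for the canister in the middle bay
- mouth_3 (a point): as mouth_1, for the canister in the -y end bay
- lid_1: one of three loose slip-on brass lids, right way up on the bench, about 90 g. Origin under the centre of its plug, z up. White plug from 0 to 16 mm height, its lowest 6 mm tapered (3 mm narrower all round at the bottom); brass plate from 16 to 19.5 mm (60, 65 or 70 mm in diameter), which rests on the glass rim when home; skirt under it down to 8 mm; round upright knob to lift it by, 20 mm in diameter, from 19.5 to 45.5 mm.
- lid_2: another of the three, as lid_1. Each lid fits one canister only, sliding on easily with about 1 mm of play all round; on any other its plug or skirt lands on the glass rim and the lid stays 7 to 17 mm proud. Which lid fits which bay's canister changes from run to run; neither name nor place tells it.
- lid_3: the last of the three lids, as lid_1 and lid_2. A lid held loosely by its round knob can tip between the fingers when it lands off-centre or is pressed hard: a firm grip and a light touch keep it level.
- tip_press: bystander: walnut block 60 x 110 x 30 mm with a steel screw press on two posts, 114 mm high over all; origin under its centre, y along the block, z up
- tip_cup: bystander: tin cup, 57 mm in diameter, 31 mm high, with three tan tips in it; origin under its centre, z up
- scuffer: bystander: knurled steel scuffer, 22 mm in diameter, 32 mm high, standing; origin under its centre, z up
- ferrule: bystander: bone-white ferrule, 13 mm in diameter, 26 mm high, standing; origin under its centre, z up

How it is judged:
At the end, for the whole second after the job is handed in: Every canister wears a lid fully home: for each mouth some lid is upright (within 0.08 rad), within 8 mm of the mouth point sideways and with its origin 13 to 19 mm below it (16 mm is home, a lid that does not fit stays 7 mm or more proud); all lids released and at rest (((horizontal distance between lid_1 and mouth_1 below 0.008 m and z of lid_1 in the frame of mouth_1 between -0.019 and -0.013 m and angle between lid_1's own z axis and vertical below 0.08 rad) or (horizontal distance between lid_2 and mouth_1 below 0.008 m and z of lid_2 in the frame of mouth_1 between -0.019 and -0.013 m and angle between lid_2's own z axis and vertical below 0.08 rad) or (horizontal distance between lid_3 and mouth_1 below 0.008 m and z of lid_3 in the frame of mouth_1 between -0.019 and -0.013 m and angle between lid_3's own z axis and vertical below 0.08 rad)) and ((horizontal distance between lid_1 and mouth_2 below 0.008 m and z of lid_1 in the frame of mouth_2 between -0.019 and -0.013 m and angle between lid_1's own z axis and vertical below 0.08 rad) or (horizontal distance between lid_2 and mouth_2 below 0.008 m and z of lid_2 in the frame of mouth_2 between -0.019 and -0.013 m and angle between lid_2's own z axis and vertical below 0.08 rad) or (horizontal distance between lid_3 and mouth_2 below 0.008 m and z of lid_3 in the frame of mouth_2 between -0.019 and -0.013 m and angle between lid_3's own z axis and vertical below 0.08 rad)) and ((horizontal distance between lid_1 and mouth_3 below 0.008 m and z of lid_1 in the frame of mouth_3 between -0.019 and -0.013 m and angle between lid_1's own z axis and vertical below 0.08 rad) or (horizontal distance between lid_2 and mouth_3 below 0.008 m and z of lid_2 in the frame of mouth_3 between -0.019 and -0.013 m and angle between lid_2's own z axis and vertical below 0.08 rad) or (horizontal distance between lid_3 and mouth_3 below 0.008 m and z of lid_3 in the frame of mouth_3 between -0.019 and -0.013 m and angle between lid_3's own z axis and vertical below 0.08 rad)) and linear speed of each of lid_1, lid_2, lid_3 below 0.02 m/s); the robot touches nothing.
It fails at once if the tip press is shoved more than 30 mm or knocked over (distance of tip_press from where it was at the start of the episode above 0.03 m or angle between tip_press's own z axis and vertical above 0.5 rad).
It fails at once if the tin cup of tips is shoved more than 30 mm or knocked over (distance of tip_cup from where it was at the start of the episode above 0.03 m or angle between tip_cup's own z axis and vertical above 0.5 rad).
It fails at once if the scuffer is shoved more than 30 mm or knocked over (distance of scuffer from where it was at the start of the episode above 0.03 m or angle between scuffer's own z axis and vertical above 0.5 rad).
It fails at once if the ferrule is shoved more than 30 mm or knocked over (distance of ferrule from where it was at the start of the episode above 0.03 m or angle between ferrule's own z axis and vertical above 0.5 rad).
It fails at once if a lid is dropped or slammed onto a canister (it lands faster than 0.7 m/s, a fall of about 25 mm) ((horizontal distance between lid_1 and mouth_1 below 0.04 m and z of lid_1 in the frame of mouth_1 below -0.002 m and linear speed of lid_1 above 0.7 m/s) or (horizontal distance between lid_1 and mouth_2 below 0.04 m and z of lid_1 in the frame of mouth_2 below -0.002 m and linear speed of lid_1 above 0.7 m/s) or (horizontal distance between lid_1 and mouth_3 below 0.04 m and z of lid_1 in the frame of mouth_3 below -0.002 m and linear speed of lid_1 above 0.7 m/s) or (horizontal distance between lid_2 and mouth_1 below 0.04 m and z of lid_2 in the frame of mouth_1 below -0.002 m and linear speed of lid_2 above 0.7 m/s) or (horizontal distance between lid_2 and mouth_2 below 0.04 m and z of lid_2 in the frame of mouth_2 below -0.002 m and linear speed of lid_2 above 0.7 m/s) or (horizontal distance between lid_2 and mouth_3 below 0.04 m and z of lid_2 in the frame of mouth_3 below -0.002 m and linear speed of lid_2 above 0.7 m/s) or (horizontal distance between lid_3 and mouth_1 below 0.04 m and z of lid_3 in the frame of mouth_1 below -0.002 m and linear speed of lid_3 above 0.7 m/s) or (horizontal distance between lid_3 and mouth_2 below 0.04 m and z of lid_3 in the frame of mouth_2 below -0.002 m and linear speed of lid_3 above 0.7 m/s) or (horizontal distance between lid_3 and mouth_3 below 0.04 m and z of lid_3 in the frame of mouth_3 below -0.002 m and linear speed of lid_3 above 0.7 m/s)).
It also fails if it takes over 72 s, if anything falls off the work surface, if the arm or the gripper's body presses on something with over 40 N, if the wrist force passes 120 N, or if a joint passes its speed limit or range.

## Working session

There is one attempt and no reset: what is moved stays moved. The work goes in short steps, Python scripts to look and compute and a shell command to move; the robot and the scene stay as the last step left them, time stands still between calls to the robot, and variables do not carry over. Pictures are saved under pics/ and viewed, at most 10 in all, crops included, and the job is handed in when it is done.

```bash
mkdir -p pics; cat > h.py <<'E'
from cell import robot
import numpy as np, cv2
from scipy.spatial.transform import Rotation as Rn
def snap(n,f=None):
    im=robot.read_camera(n)
    if f: cv2.imwrite('pics/'+f,im[:,:,::-1])
    return im
def pose(n,st=None):
    m=robot.camera_model(n); K=np.array(m['camera_matrix'])
    if 'mount' in m:
        st=st or robot.observe(); T=np.eye(4)
        r=np.array(st['tool_rot']); T[:3,:3]=Rn.from_euler('xyz',r).as_matrix() if r.size==3 else r
        T[:3,3]=st['tool_pos']; T=T@np.array(m['mount'])
        return K,T[:3,:3],T[:3,3]
    a=np.array(m['attitude']); R=Rn.from_euler('xyz',a).as_matrix() if a.size==3 else a
    return K,R,np.array(m['position'])
def ray(n,u,v,z,st=None):
    K,R,p=pose(n,st); d=R@np.linalg.solve(K,[u,v,1.]); return p+d*(z-p[2])/d[2]
def proj(n,P,st=None):
    K,R,p=pose(n,st); c=K@(R.T@(np.array(P)-p)); return c[:2]/c[2]
E
python3 - <<'E'
from h import *
np.set_printoptions(precision=4,suppress=True)
print(robot.observe()); 
for n in('scene','side','wrist'): print(n,robot.camera_model(n))
a=snap('scene');b=snap('side');c=snap('wrist')
for n,i in zip(('scene','side','wrist'),(a,b,c)): cv2.imwrite(f'pics/{n}0.png',i[:,:,::-1])
E
```

```text
{'time': 0.0, 'qpos': array([-1.339 ,  0.3427,  1.525 ,  0.    ,  1.2754, -0.146 ]), 'qvel': array([-0.0001, -0.0005,  0.0001, -0.0004,  0.0012, -0.0003]), 'joint_efforts': array([ -0.0008, -43.1244, -24.4216,   0.0717,   0.056 ,  -0.0001]), 'tool_pos': array([ 0.1936, -0.4876,  0.2341]), 'tool_rot': array([-3.1401, -0.0002,  0.3778]), 'contact_force': array([ 0.3527,  0.2137, -0.1176]), 'torque': array([ 0.0019, -0.0187,  0.0024]), 'grip_force': 0.0, 'opening': 0.09120750692706558}
scene {'camera_matrix': array([[490.6857,   0.    , 283.1116],
       [  0.    , 490.6857, 217.9222],
       [  0.    ,   0.    ,   1.    ]]), 'position': array([ 1.2581, -0.0501,  0.8811]), 'attitude': array([-2.4145,  0.0206,  1.4804])}
side {'camera_matrix': array([[392.6323,   0.    , 284.2574],
       [  0.    , 392.6323, 210.3447],
       [  0.    ,   0.    ,   1.    ]]), 'position': array([ 0.4876, -0.7394,  0.6545]), 'attitude': array([-2.2205,  0.0047, -0.0898])}
wrist {'camera_matrix': array([[342.9603,   0.    , 279.2343],
       [  0.    , 342.9603, 205.6793],
       [  0.    ,   0.    ,   1.    ]]), 'mount': array([[-0.0004, -0.9583, -0.2858,  0.0768],
       [ 1.    , -0.0004,  0.0001,  0.0004],
       [-0.0002, -0.2858,  0.9583, -0.1479],
       [ 0.    ,  0.    ,  0.    ,  1.    ]])}
```

View pics/scene0.png

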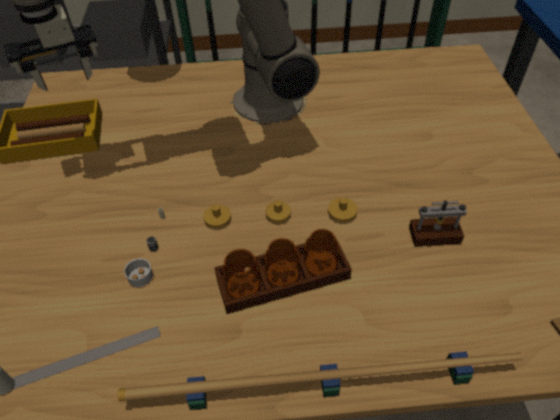

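View pics/side0.png

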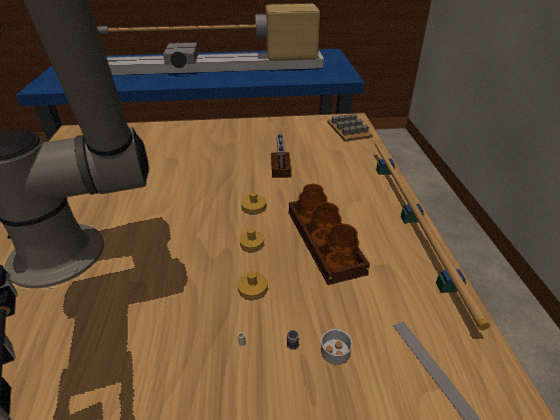

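The scene view shows lids at about (217,216), (278,211) and (343,209), the stand spanning (217,290) to (349,265), and the bystanders at left (cup, scuffer, ferrule) and right (press at 437,225). The side view agrees: lids at (253,285), (251,240) and (254,204), with the canisters in a row beside them.

```bash
python3 - <<'E'
from h import *
np.set_printoptions(precision=4,suppress=True)
for n,box in(('scene',(190,190,370,235)),('side',(230,185,275,305))):
    im=cv2.imread(f'pics/{n}0.png'); h=cv2.cvtColor(im,cv2.COLOR_BGR2HSV)
    print([h[y,x] for x,y in ((217,219),(278,215),(200,235))] if n=='scene' else [h[290,245],h[270,280]])
    m=cv2.inRange(h,(18,175,60),(35,255,255)); k=np.zeros_like(m); x0,y0,x1,y1=box; k[y0:y1,x0:x1]=255; m&=k
    N,l,s,c=cv2.connectedComponentsWithStats(m)
    for i in range(1,N):
        if s[i,4]>60:
            x,y,w,hh=s[i,:4]; print(n,s[i],'L/R/ctr@.018',ray(n,x+w/2,y+hh-w*.35,.018)[:2])
# stand outer top corners & mouth rims rough
for u,v in((217,270),(338,237),(349,265),(222,300)): print('stand',ray('scene',u,v,.036)[:2])
for nm,u,v in(('cup',139,267),('scuf',152,240),('ferr',161,211),('press',440,210)): print(nm,ray('scene',u,v,.02)[:2])
for nm,u,v in(('c',241,259),('c',283,250),('c',322,240)): print(nm,ray('scene',u,v,.1)[:2])
for nm,u,v in(('sc',343,235),('sc',326,213),('sc',313,193)): print(nm,ray('side',u,v,.1)[:2])
E
python3 -c "
import cv2
a=cv2.imread('pics/scene0.png')[195:305,190:370];cv2.imwrite('pics/c1.png',cv2.resize(a,None,fx=4.4,fy=4.4,interpolation=cv2.INTER_CUBIC))"
```

```text
[array([ 20, 174, 132], dtype=uint8), array([ 20, 171, 133], dtype=uint8), array([ 18, 128, 139], dtype=uint8)]
scene [336 199  20  23 160] L/R/ctr@.018 [0.4985 0.1499]
scene [267 203  21  20 145] L/R/ctr@.018 [ 0.4829 -0.0111]
scene [206 206  24  22 215] L/R/ctr@.018 [ 0.4802 -0.1516]
[array([ 19, 180, 149], dtype=uint8), array([ 14, 135, 145], dtype=uint8)]
side [241 193  25  20 223] L/R/ctr@.018 [0.4784 0.1309]
side [240 229  24  21 223] L/R/ctr@.018 [ 0.4705 -0.022 ]
side [238 272  29  26 412] L/R/ctr@.018 [ 0.468  -0.1697]
stand [ 0.6391 -0.1519]
stand [0.5773 0.1166]
stand [0.6555 0.1271]
stand [ 0.7144 -0.1419]
cup [ 0.6015 -0.323 ]
scuf [ 0.5279 -0.3014]
ferr [ 0.4395 -0.2876]
press [0.5086 0.3722]
c [ 0.6641 -0.0965]
c [ 0.6505 -0.0114]
c [0.6332 0.0702]
sc [ 0.6685 -0.1117]
sc [ 0.6456 -0.0315]
sc [0.6276 0.0517]
```

View pics/c1.png

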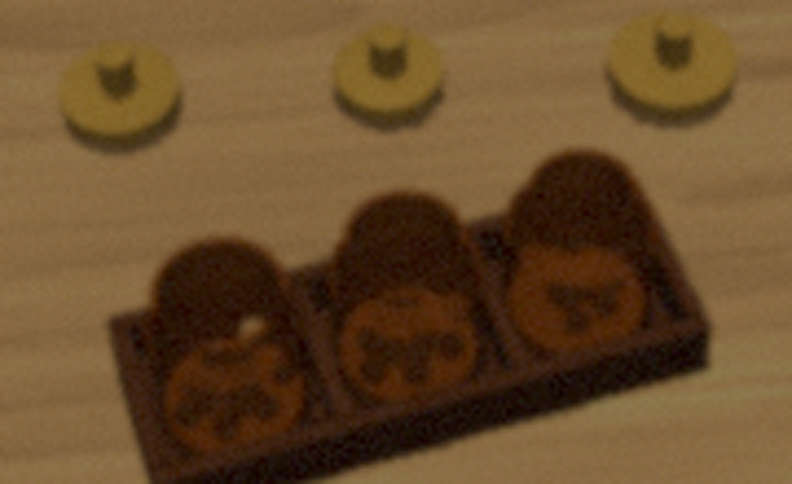

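```bash
python3 -m jog '[[[0,0.035,-0.021,0,0],[0,0.07,-0.042,0,0],[0,0.106,-0.063,0,0],[0,0.141,-0.084,0,0],[0,0.176,-0.105,0,0]]]'
python3 -m jog '[[[0,0.035,-0.021,0,0],[0,0.07,-0.042,0,0],[0,0.106,-0.063,0,0],[0,0.141,-0.084,0,0],[0,0.176,-0.105,0,0]]]'
python3 -m jog '[[[0,0.035,-0.021,0,0],[0,0.07,-0.042,0,0],[0,0.106,-0.063,0,0],[0,0.141,-0.084,0,0],[0,0.176,-0.105,0,0]]]'
python3 -m jog '[[[0,0,0,-0.005,0.12],[0,0,0,-0.01,0.24],[0,0,0,-0.01,0.36],[0,0,0,-0.01,0.378],[0,0,0,-0.01,0.378]]]'
python3 - <<'E'
from h import *
import json
st=robot.observe(); snap('wrist','w1.png'); print(st['tool_pos'],st['tool_rot'])
json.dump({k:list(map(float,st[k])) for k in('tool_pos','tool_rot')},open('w1.json','w'))
E
```

```text
time: 0.57
tool_pos: [0.3191, -0.3237, 0.2345]
tool_rot: [-3.141, 0.0, 0.377]
contact_force: [0.6, -0.5, 0.9]
opening: 0.063
grip_force: 0.0
time: 0.98
tool_pos: [0.4441, -0.161, 0.2347]
tool_rot: [3.142, 0.0, 0.378]
contact_force: [0.2, -1.2, 0.0]
opening: 0.0462
grip_force: 0.0
time: 1.4
tool_pos: [0.569, 0.0016, 0.2345]
tool_rot: [-3.142, 0.0, 0.378]
contact_force: [0.6, -1.2, -0.2]
opening: 0.0459
grip_force: 0.0
time: 1.82
tool_pos: [0.568, -0.0004, 0.2443]
tool_rot: [-3.142, 0.001, 0.002]
contact_force: [0.1, -0.0, -0.3]
opening: 0.0458
grip_force: 0.0
[ 5.68045248e-01 -3.78655837e-04  2.44336600e-01] [-3.14158330e+00  7.80628366e-04  1.99643532e-03]
```

View pics/w1.png

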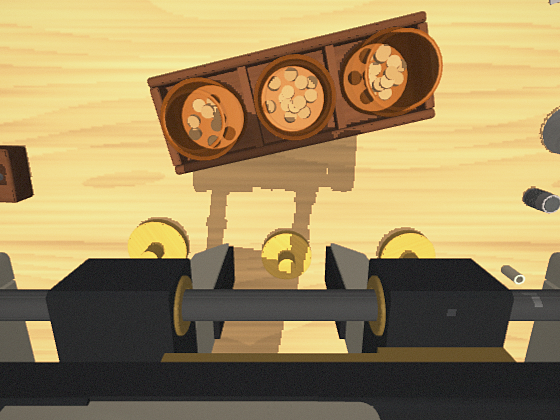

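The wrist view shows the three mouths at about (203,115), (296,97) and (396,72), and lids at (160,245), (286,255) and (405,250). I'll zoom in on the rims to compare neck sizes.

```bash
python3 -c "
import cv2
a=cv2.imread('pics/w1.png')[5:180,145:445];cv2.imwrite('pics/c2.png',cv2.resize(a,None,fx=2.66,fy=2.66,interpolation=cv2.INTER_CUBIC))"
```

```text
(no output)
```

View pics/c2.png

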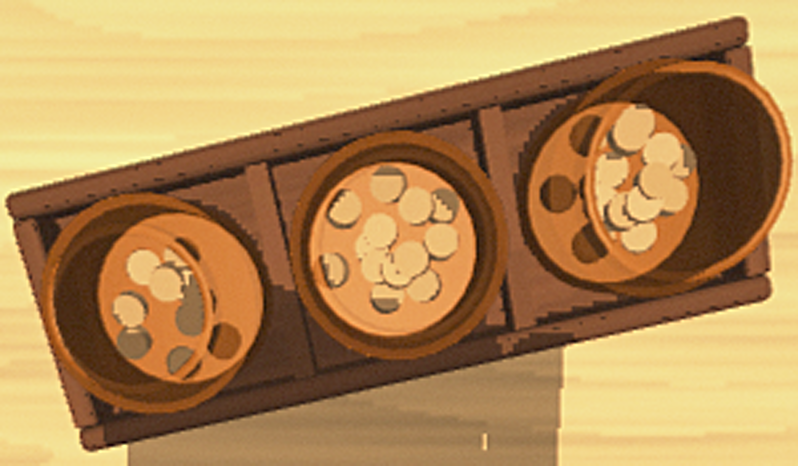

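The crop shows the right rim spanning x 585–790, the left one about 48–213, and the middle one about 300–505 (its edge is less clear). I'll cast these and the stand corners.

```bash
cat >m.py <<'E'
from h import *
import json
np.set_printoptions(precision=4,suppress=True)
st=json.load(open('w1.json'))
c=lambda x,y,z:ray('wrist',145+x/2.66,5+y/2.66,z,st)[:2]
for nm,a,b in(('L',(48,300),(213,305)),('M',(296,240),(507,240)),('R',(585,195),(790,170))):
    p,q=c(*a,.1),c(*b,.1); print(nm,p,q,np.linalg.norm(p-q),(p+q)/2)
cs=np.array([c(x,y,.036) for x,y in((8,203),(745,17),(772,290),(92,449))])
print(cs,cs.mean(0),[np.linalg.norm(cs[i]-cs[(i+1)%4]) for i in range(4)])
ctr=cs.mean(0); d=(cs[0]-cs[1]+cs[3]-cs[2]); d/=np.linalg.norm(d); print('dir',d)
for k in(1,0,-1):
    P=ctr+d*.088*k; print('mouth',2-k,P, (proj('wrist',[*P,.1],st)-[145,5])*2.66)
# lids: brass mask
im=cv2.imread('pics/w1.png'); h=cv2.cvtColor(im,cv2.COLOR_BGR2HSV); print(h[240,150],h[300,520],h[225,100])
m=cv2.inRange(h,(22,165,60),(32,255,255)); m[:205]=0; m[290:]=0
N,l,s,_=cv2.connectedComponentsWithStats(m)
for i in range(1,N):
    if s[i,4]>300:
        x,y,w,hh=s[i,:4]; print(s[i], ray('wrist',x,y+hh/2,.0195,st)[:2],ray('wrist',x+w,y+hh/2,.0195,st)[:2],'top',ray('wrist',x+w/2,y,.0195,st)[:2])
E
python3 m.py
```

```text
L [0.6333 0.0951] [0.6319 0.0439] 0.05117730954729998 [0.6326 0.0695]
M [0.6512 0.0178] [ 0.6513 -0.0465] 0.06433182035090669 [ 0.6513 -0.0144]
R [ 0.6642 -0.0694] [ 0.6713 -0.1301] 0.061125915715566595 [ 0.6678 -0.0997]
[[ 0.6653  0.1275]
 [ 0.7268 -0.1359]
 [ 0.6349 -0.1574]
 [ 0.5735  0.1041]] [ 0.6501 -0.0154] [np.float64(0.270470946606649), np.float64(0.09439869079517006), np.float64(0.26865180683037904), np.float64(0.09472734836233561)]
dir [-0.2278  0.9737]
mouth 1 [0.6301 0.0703] [128.7231 310.955 ]
mouth 2 [ 0.6501 -0.0154] [404.8716 243.9086]
mouth 3 [ 0.6702 -0.1011] [692.5536 174.0619]
[ 25 151 244] [30  4 67] [ 25  91 244]
```

```bash
cat >>m.py <<'E'
print('----')
m=cv2.inRange(h,(20,128,60),(32,255,255)); m[:205]=0; m[290:]=0
N,l,s,_=cv2.connectedComponentsWithStats(m)
for i in range(1,N):
    if s[i,4]>200:
        x,y,w,hh=s[i,:4]; cn,_=cv2.findContours((l==i).astype(np.uint8),0,2)
        P=np.array([ray('wrist',a+.5,b+.5,.0195,st)[:2] for a,b in cv2.convexHull(cn[0])[:,0]])
        c0,r=cv2.minEnclosingCircle((P*1000).astype(np.float32)); print(s[i],c0,r)
# knob triangulation check by scene/side bright plates
for n,box in(('scene',(190,190,370,235)),('side',(230,185,275,305))):
    im=cv2.imread(f'pics/{n}0.png'); hh_=cv2.cvtColor(im,cv2.COLOR_BGR2HSV)
    m=cv2.inRange(hh_,(18,160,60),(35,255,255)); k=np.zeros_like(m); x0,y0,x1,y1=box; k[y0:y1,x0:x1]=255; m&=k
    N,l,s,_=cv2.connectedComponentsWithStats(m)
    for i in range(1,N):
        if s[i,4]>60:
            ys,xs=np.nonzero(l==i); R=np.bincount(ys); r0=R.argmax(); row=xs[ys==r0]
            rr=[y for y in range(len(R)) if R[y]>=R.max()-2]; v=np.mean(rr)+.5
            print(n,s[i],'centre',ray(n,(xs.min()+xs.max()+1)/2,v,.018)[:2])
E
python3 m.py|sed -n '/----/,$p'
```

```text
----
[ 127  220   60   38 1642] (482.5766296386719, 142.26791381835938) 35.883724212646484
[262 232  46  47 979] (471.6953430175781, -10.2717866897583) 30.594703674316406
[379 232  57  27 959] (472.3128356933594, -153.33851623535156) 33.24253845214844
scene [328 198  29  24 541] centre [0.4814 0.1445]
scene [266 200  25  23 410] centre [ 0.47   -0.0076]
scene [204 205  27  24 474] centre [ 0.4727 -0.1527]
side [241 192  25  21 358] centre [0.4785 0.1353]
side [240 228  24  22 376] centre [ 0.4706 -0.0186]
side [237 272  30  26 593] centre [ 0.4671 -0.1623]
```

```bash
python3 -m jog '[[[0,-0.032,0.003,0.01,0],[0,-0.064,0.006,0.03,0],[0,-0.096,0.010,0.05,0],[0,-0.096,0.010,0.09,0],[0,-0.096,0.010,0.13,0]]]' 40 | head -2
python3 -m jog '[[[0,0,0,0.03,0],[0,0,0,0.06,0],[0,0,0,0.06,0]]]' | head -2
python3 - <<'E'
from h import *
import json
st=robot.observe(); im=snap('wrist','w2.png'); print(st['tool_pos'],st['tool_rot'])
for P in ([.4717,-.0103,.0455],[.4717,-.0103,.0195],[.4717+.03,-.0103,.0195]): print(proj('wrist',P,st))
E
```

```text
time: 2.28
tool_pos: [0.4717, -0.0109, 0.1152]
time: 2.53
tool_pos: [0.4685, -0.0101, 0.0502]
[ 0.46852179 -0.01010865  0.05021892] [-3.13984181e+00  9.69431674e-03  1.81798945e-03]
[278.5064082  261.16770951]
[278.67723793 240.29729987]
[278.72831113 188.32382967]
```

View pics/w2.png

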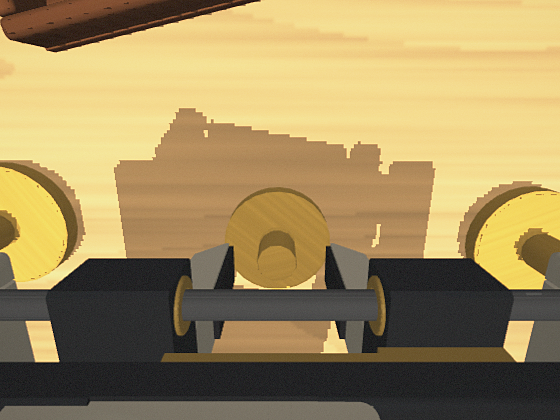

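The knob top is at (277,262) and the plate's front edge at v≈189. That matches the predicted (278,261) and 188, so I'll continue down.

```bash
python3 -m jog '[[[0,0,0,0.008,0],[0,0,0,0.016,0],[0,0,0,0.022,0],[0,0,0,0.022,0],[0,0,0,0.022,0]]]' | head -4
```

```text
time: 3.0
tool_pos: [0.4725, -0.0104, 0.033]
tool_rot: [3.141, -0.0, 0.0]
contact_force: [0.6, 0.6, 0.2]
```

```bash
python3 -m jog '[[[0,0,0,0.003,0],[0,0,0,0.003,0],[-1,0,0,0.003,0],[-1,0,0,0.003,0],[-1,0,0,0.003,0]]]' 40
python3 -m jog '[[[-1,0,0,0,0],[-1,0,0,0,0],[-1,0,0,-0.01,0],[-1,0,0,-0.035,0],[-1,0,0,-0.07,0]]]'
```

```text
time: 3.42
tool_pos: [0.4724, -0.0104, 0.0299]
tool_rot: [3.141, -0.0, -0.0]
contact_force: [0.6, 0.3, 0.3]
opening: 0.0304
grip_force: 0.0
time: 3.83
tool_pos: [0.4702, -0.0101, 0.0983]
tool_rot: [-3.141, 0.006, -0.0]
contact_force: [1.1, -0.7, -0.8]
opening: 0.0191
grip_force: 40.0
```

```bash
python3 -m jog '[[[-1,0,0,-0.03,0],[-1,0,0,-0.07,0],[-1,0.03,-0.015,-0.07,0],[-1,0.06,-0.03,-0.07,0],[-1,0.09,-0.045,-0.07,0]]]' |head -2
python3 -m jog '[[[-1,0.035,-0.018,0,0],[-1,0.069,-0.035,0,0],[-1,0.069,-0.035,0.02,0],[-1,0.069,-0.035,0.02,0],[-1,0.069,-0.035,0.02,0]]]'
python3 - <<'E'
from h import *
st=robot.observe(); im=snap('wrist','w3.png'); print(st['tool_pos'],st['tool_rot'])
for a in (0,45,90,135,180,-45,-90): print(a,proj('wrist',[.6315+.0265*np.cos(np.radians(a)),.07+.0265*np.sin(np.radians(a)),.1],st))
snap('side','s3.png'); snap('scene','sc3.png')
a=cv2.imread('pics/w3.png')[:260]; b=cv2.imread('pics/s3.png')[130:290,240:400]; c=cv2.imread('pics/sc3.png')[140:300,250:410]
cv2.imwrite('pics/c3.png',np.vstack([cv2.resize(a,(644,299)),np.hstack([cv2.resize(b,(322,300)),cv2.resize(c,(322,300))])]))
E
```

```text
time: 4.25
tool_pos: [0.5635, 0.035, 0.1711]
time: 4.67
tool_pos: [0.6298, 0.0696, 0.1479]
tool_rot: [3.141, 0.005, 0.0]
contact_force: [-1.1, -0.8, -0.9]
opening: 0.0187
grip_force: 40.0
[0.62976954 0.06964638 0.14785901] [3.14137917e+00 4.96610058e-03 2.22805869e-04]
0 [277.64891778 189.60757801]
45 [246.09443948 202.30831738]
90 [234.22523481 231.82544308]
135 [247.7884793 259.8366048]
180 [277.77740438 271.01902476]
-45 [309.24204762 202.29136328]
-90 [321.20314327 231.80027397]
```

View pics/c3.png

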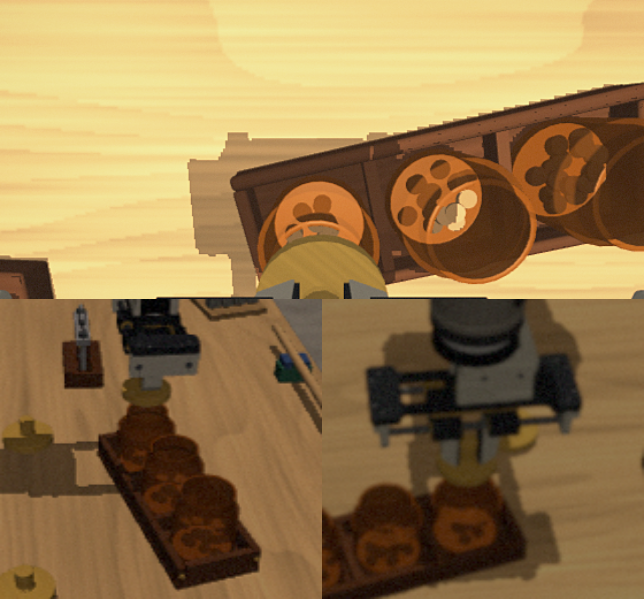

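The rim's far edge shows at v≈191 in the original image against 190 predicted, so the lid is centred. I'll lower it gently.

```bash
python3 -m jog '[[[-1,0,0,0.008,0],[-1,0,0,0.016,0],[-1,0,0,0.02,0],[-1,0,0,0.024,0],[-1,0,0,0.027,0]]]' |head -4
python3 -m jog '[[[-1,0,0,0,0],[-1,0,0,0.003,0],[-1,0,0,0.006,0],[-1,0,0,0.006,0]]]'
```

```text
time: 5.23
tool_pos: [0.6316, 0.0697, 0.1225]
tool_rot: [-3.141, -0.001, -0.0]
contact_force: [0.4, 1.6, -0.3]
time: 5.57
tool_pos: [0.631, 0.0696, 0.116]
tool_rot: [3.142, 0.001, -0.0]
contact_force: [0.4, 0.6, -1.3]
opening: 0.0189
grip_force: 40.0
```

Only 2 mm above home with no contact force, so lid 60 fits mouth 1. I'll seat it and release.

```bash
python3 -m jog '[[[-1,0,0,0.001,0],[-1,0,0,0.002,0],[-1,0,0,0.003,0],[-1,0,0,0.003,0]]]' 
python3 -m jog '[[[0,0,0,0,0],[0,0,0,0,0],[0,0,0,0,0],[0,0,0,0,0]]]' |tail -2
python3 -m jog '[[[0,0,0,-0.01,0],[0,0,0,-0.03,0],[0,0,0,-0.06,0],[0,0,0,-0.09,0],[0,0,0,-0.09,0]]]'
```

```text
time: 5.9
tool_pos: [0.6313, 0.0695, 0.1138]
tool_rot: [3.141, -0.0, -0.0]
contact_force: [0.6, -0.7, 0.2]
opening: 0.0191
grip_force: 40.0
opening: 0.041
grip_force: 0.0
time: 6.65
tool_pos: [0.6342, 0.0696, 0.2115]
tool_rot: [3.141, -0.012, -0.0]
contact_force: [1.0, 0.3, 0.7]
opening: 0.0458
grip_force: 0.0
```

```bash
python3 -m jog '[[[0,-0.023,0.032,0,0],[0,-0.046,0.064,0,0],[0,-0.069,0.096,0,0],[0,-0.092,0.128,0,0],[0,-0.115,0.16,0,0]]]' |head -2
python3 -m jog '[[[0,-0.022,0.031,0,0],[0,-0.044,0.063,0.02,0],[0,-0.044,0.063,0.06,0],[0,-0.044,0.063,0.10,0],[0,-0.044,0.063,0.135,0]]]' | head -2
python3 -m jog '[[[0,0,0,0,0],[0,0,0,0,0],[0,0,0,0,0]]]' | head -3
python3 - <<'E'
from h import *
st=robot.observe(); im=snap('wrist','w4.png'); print(st['tool_pos'])
h=cv2.cvtColor(im,cv2.COLOR_RGB2HSV)
for P in ([.4723,-.1534,.0455],[.4723,-.1534+.0325,.0195],[.4723,-.1534-.0325,.0195],[.4723+.0325,-.1534,.0195]): print(proj('wrist',P,st))
m=cv2.inRange(h,(20,128,60),(32,255,255)); m[290:]=0
N,l,s,_=cv2.connectedComponentsWithStats(m); print([list(x) for x in s[1:] if x[4]>200])
E
```

```text
time: 7.07
tool_pos: [0.5151, -0.0915, 0.2045]
time: 7.48
tool_pos: [0.4719, -0.1544, 0.0681]
time: 7.73
tool_pos: [0.4736, -0.154, 0.0707]
tool_rot: [3.14, -0.003, 0.0]
[ 0.47361573 -0.15395313  0.07072242]
[277.14846173 252.29863178]
[225.03169623 235.04481982]
[329.60028681 234.95739626]
[277.22560983 183.91786172]
[[np.int32(273), np.int32(188), np.int32(39), np.int32(32), np.int32(266)], [np.int32(235), np.int32(192), np.int32(60), np.int32(51), np.int32(702)], [np.int32(299), np.int32(200), np.int32(31), np.int32(47), np.int32(321)], [np.int32(260), np.int32(236), np.int32(62), np.int32(45), np.int32(673)], [np.int32(241), np.int32(263), np.int32(37), np.int32(23), np.int32(219)]]
```

```bash
python3 - <<'E'
from h import *
im=cv2.imread('pics/w4.png'); h=cv2.cvtColor(im,cv2.COLOR_BGR2HSV)
print('col277',[(y,*map(int,h[y,277])) for y in range(174,204,2)])
print('col270',[(y,*map(int,h[y,270])) for y in range(225,272,3)])
print('rowL',[(x,*map(int,h[225,x])) for x in range(212,246,2)])
print('rowR',[(x,*map(int,h[225,x])) for x in range(310,344,2)])
E
```

```text
col277 [(174, 17, 129, 176), (176, 17, 125, 170), (178, 16, 123, 176), (180, 17, 125, 180), (182, 17, 122, 186), (184, 16, 127, 191), (186, 16, 123, 193), (188, 20, 160, 116), (190, 19, 149, 111), (192, 20, 166, 177), (194, 19, 161, 174), (196, 19, 159, 172), (198, 20, 166, 175), (200, 19, 166, 172), (202, 19, 161, 173)]
col270 [(225, 19, 163, 167), (228, 19, 176, 175), (231, 20, 161, 162), (234, 19, 150, 119), (237, 19, 150, 119), (240, 19, 162, 121), (243, 19, 156, 119), (246, 19, 161, 179), (249, 19, 162, 178), (252, 19, 165, 176), (255, 19, 164, 173), (258, 19, 167, 170), (261, 19, 160, 169), (264, 20, 161, 171), (267, 19, 172, 169), (270, 19, 163, 166)]
rowL [(212, 16, 125, 178), (214, 16, 120, 179), (216, 16, 123, 180), (218, 16, 123, 178), (220, 16, 125, 178), (222, 16, 124, 179), (224, 17, 120, 180), (226, 15, 125, 180), (228, 16, 125, 180), (230, 16, 128, 179), (232, 20, 165, 162), (234, 19, 161, 168), (236, 20, 161, 169), (238, 19, 163, 169), (240, 19, 164, 171), (242, 19, 161, 173), (244, 19, 161, 168)]
rowR [(310, 19, 159, 173), (312, 19, 163, 172), (314, 20, 163, 174), (316, 19, 167, 171), (318, 19, 163, 174), (320, 19, 165, 175), (322, 20, 169, 174), (324, 19, 165, 173), (326, 18, 160, 174), (328, 19, 157, 171), (330, 16, 125, 177), (332, 17, 129, 178), (334, 17, 129, 178), (336, 16, 122, 180), (338, 17, 128, 176), (340, 16, 129, 176), (342, 16, 128, 177)]
```

```bash
python3 -m jog '[[[0,-0.005,0.0015,0.01,0],[0,-0.005,0.0015,0.02,0],[0,-0.005,0.0015,0.03,0],[0,-0.005,0.0015,0.036,0],[0,-0.005,0.0015,0.038,0]]]' | head -2
python3 -m jog '[[[0,0,0,0.001,0],[0,0,0,0.001,0],[0,0,0,0.001,0],[0,0,0,0.001,0]]]' | head -4
```

```text
time: 8.2
tool_pos: [0.4671, -0.1547, 0.03]
time: 8.53
tool_pos: [0.4675, -0.1551, 0.03]
tool_rot: [3.141, -0.001, -0.0]
contact_force: [-0.3, -0.4, 0.2]
```

```bash
python3 -m jog '[[[-1,0,0,0,0],[-1,0,0,0,0],[-1,0,0,0,0],[-1,0,0,0,0],[-1,0,0,0,0]]]' 40 | tail -2
python3 -m jog '[[[-1,0,0,-0.01,0],[-1,0,0,-0.04,0],[-1,0,0,-0.08,0],[-1,0,0,-0.12,0],[-1,0,0,-0.14,0]]]' |tail -2
python3 -m jog '[[[-1,0.03,-0.023,0,0],[-1,0.061,-0.047,0,0],[-1,0.091,-0.07,0,0],[-1,0.122,-0.093,0,0],[-1,0.153,-0.117,0,0]]]' |tail -2
python3 -m jog '[[[-1,0.03,-0.024,0,0],[-1,0.03,-0.024,0.02,0],[-1,0.03,-0.024,0.02,0],[-1,0.03,-0.024,0.02,0]]]'
python3 - <<'E'
from h import *
im=snap('wrist','w5.png'); st=robot.observe(); h=cv2.cvtColor(im,cv2.COLOR_RGB2HSV)
for P in([.6505,-.015,.1],[.6505+.029,-.015,.1],[.6505+.0255,-.015,.1]): print(proj('wrist',P,st))
# held lid plate extents
z=st['tool_pos'][2]-.030+.0195; m=cv2.inRange(h,(20,128,60),(32,255,255))
a=im[130:290,180:380]; cv2.imwrite('pics/c5.png',cv2.resize(a[:,:,::-1],None,fx=3.7,fy=3.7,interpolation=cv2.INTER_CUBIC))
x,y=st['tool_pos'][:2]
print('held plate front',proj('wrist',[x+.0325,y,z],st))
E
```

```text
opening: 0.0191
grip_force: 40.0
opening: 0.019
grip_force: 40.0
opening: 0.0188
grip_force: 40.0
time: 10.12
tool_pos: [0.6488, -0.0137, 0.1486]
tool_rot: [-3.141, 0.004, 0.0]
contact_force: [-0.6, -0.2, -0.8]
opening: 0.019
grip_force: 40.0
[279.31196347 231.62166934]
[279.27018647 185.69368821]
[279.27541012 191.43635802]
held plate front [278.00493529 200.12159602]
```

View pics/c5.png

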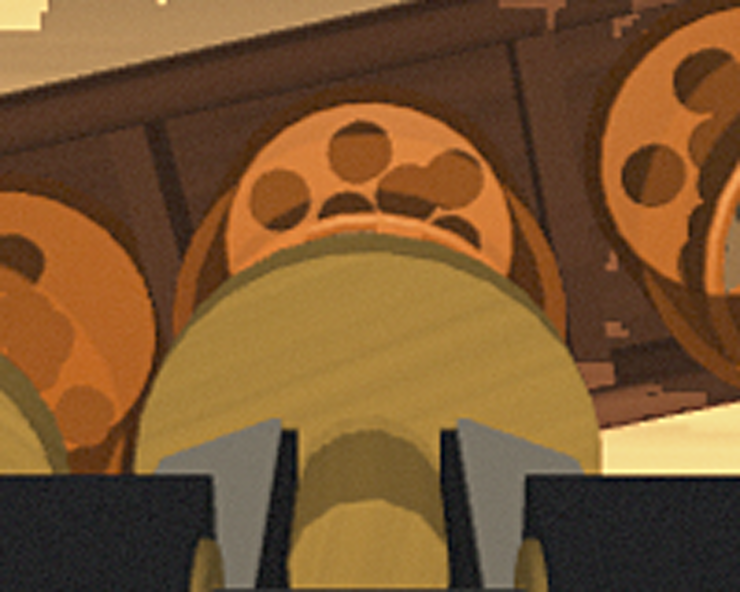

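The rim's front edge is at (280,188) and the lid plate is centred within about 1.5 mm. I'll lower it.

```bash
python3 -m jog '[[[-1,0,0,0.008,0],[-1,0,0,0.016,0],[-1,0,0,0.02,0],[-1,0,0,0.024,0],[-1,0,0,0.027,0]]]' |head -4
python3 -m jog '[[[-1,0,0,0,0],[-1,0,0,0.003,0],[-1,0,0,0.006,0],[-1,0,0,0.006,0]]]'
```

```text
time: 10.58
tool_pos: [0.6499, -0.0143, 0.1222]
tool_rot: [-3.142, 0.001, -0.001]
contact_force: [-1.2, 1.7, 0.2]
time: 10.92
tool_pos: [0.65, -0.0139, 0.1161]
tool_rot: [3.142, 0.001, -0.0]
contact_force: [-0.7, 0.5, -0.1]
opening: 0.0189
grip_force: 40.0
```

```bash
python3 -m jog '[[[-1,0,0,0.001,0],[-1,0,0,0.002,0],[-1,0,0,0.003,0],[-1,0,0,0.003,0]]]' 
python3 -m jog '[[[0,0,0,0,0],[0,0,0,0,0],[0,0,0,0,0],[0,0,0,0,0]]]' |tail -2
python3 -m jog '[[[0,0,0,-0.01,0],[0,0,0,-0.03,0],[0,0,0,-0.06,0],[0,0,0,-0.09,0],[0,0,0,-0.09,0]]]' |head -2
python3 -m jog '[[[0,-0.028,-0.026,0,0],[0,-0.056,-0.052,0,0],[0,-0.084,-0.078,0,0],[0,-0.112,-0.104,0,0],[0,-0.14,-0.13,0,0]]]' |head -2
python3 -m jog '[[[0,-0.0285,-0.026,0,0],[0,-0.0285,-0.026,0.04,0],[0,-0.0285,-0.026,0.08,0],[0,-0.0285,-0.026,0.12,0],[0,-0.0285,-0.026,0.135,0]]]' | head -2
python3 -m jog '[[[0,0,0,0,0],[0,0,0,0,0],[0,0,0,0,0]]]' | head -3
python3 - <<'E'
from h import *
st=robot.observe(); im=snap('wrist','w6.png'); print(st['tool_pos'])
h=cv2.cvtColor(im,cv2.COLOR_RGB2HSV); a=lambda c,s=2:[tuple(map(int,p)) for p in c[::s]]
X,Y=.4826,.142
for P in ([X,Y,.0455],[X,Y+.035,.0195],[X,Y-.035,.0195],[X+.035,Y,.0195]): print(proj('wrist',P,st))
print('col',[(y,*map(int,h[y,278])) for y in range(170,204,2)])
for r in (205,225): 
    w=np.nonzero((h[r,200:360,0]>=18)&(h[r,200:360,1]>143))[0]+200; print(r,w.min(),w.max(),len(w))
E
```

```text
time: 11.25
tool_pos: [0.6503, -0.0139, 0.1138]
tool_rot: [3.142, -0.0, -0.0]
contact_force: [-2.0, 1.1, -0.4]
opening: 0.0191
grip_force: 40.0
opening: 0.0414
grip_force: 0.0
time: 12.0
tool_pos: [0.6532, -0.0143, 0.2117]
time: 12.42
tool_pos: [0.509, 0.117, 0.2044]
time: 12.83
tool_pos: [0.4793, 0.142, 0.0652]
time: 13.08
tool_pos: [0.4832, 0.1422, 0.0704]
tool_rot: [-3.141, -0.003, -0.0]
[0.48324438 0.14220135 0.07039263]
[278.59375455 251.44241279]
[222.24598484 234.26124316]
[335.1201884  234.19302188]
[278.60813557 178.84281823]
col [(170, 17, 125, 184), (172, 17, 125, 188), (174, 16, 122, 188), (176, 16, 125, 192), (178, 16, 123, 193), (180, 16, 126, 194), (182, 20, 154, 119), (184, 20, 150, 117), (186, 19, 163, 177), (188, 19, 167, 173), (190, 19, 158, 177), (192, 19, 163, 174), (194, 19, 168, 172), (196, 20, 161, 173), (198, 19, 166, 175), (200, 19, 163, 171), (202, 20, 165, 168)]
205 230 319 90
225 221 328 108
```

```bash
python3 -m jog '[[[0,-0.0035,-0.0025,0.01,0],[0,-0.0035,-0.0025,0.02,0],[0,-0.0035,-0.0025,0.03,0],[0,-0.0035,-0.0025,0.036,0],[0,-0.0035,-0.0025,0.039,0]]]' | head -2
python3 -m jog '[[[0,0,0,0,0],[0,0,0,0,0],[0,0,0,0,0]]]' | head -4
python3 -m jog '[[[-1,0,0,0,0],[-1,0,0,0,0],[-1,0,0,0,0],[-1,0,0,0,0],[-1,0,0,0,0]]]' 40 | tail -2
```

```text
time: 13.55
tool_pos: [0.4781, 0.1444, 0.0289]
time: 13.8
tool_pos: [0.4786, 0.1445, 0.03]
tool_rot: [3.142, -0.001, -0.0]
contact_force: [0.2, 0.8, 0.2]
opening: 0.019
grip_force: 40.0
```

```bash
python3 -m jog '[[[-1,0,0,-0.02,0],[-1,0,0,-0.06,0],[-1,0,0,-0.10,0],[-1,0,0,-0.14,0],[-1,0,0,-0.17,0]]]' |tail -2
python3 -m jog '[[[-1,0.024,0.031,0,0],[-1,0.048,0.062,0,0],[-1,0.072,0.092,0,0],[-1,0.095,0.123,0,0],[-1,0.119,0.153,0,0]]]' |tail -2
python3 -m jog '[[[-1,0.024,0.031,0,0],[-1,0.048,0.062,0,0],[-1,0.071,0.092,0,0],[-1,0.071,0.092,0.02,0],[-1,0.071,0.092,0.05,0]]]' |head -2
python3 -m jog '[[[-1,0,0,0,0],[-1,0,0,0,0]]]'
python3 - <<'E'
from h import *
im=snap('wrist','w7.png'); st=robot.observe(); x,y=st['tool_pos'][:2]; z=st['tool_pos'][2]-.0105
for P in([.6685,-.1005,.1],[.6685+.0315,-.1005,.1],[.6685+.028,-.1005,.1],[x+.035,y,z]): print(proj('wrist',P,st))
a=im[130:290,180:380]; cv2.imwrite('pics/c7.png',cv2.resize(a[:,:,::-1],None,fx=3.7,fy=3.7,interpolation=cv2.INTER_CUBIC))
E
```

```text
opening: 0.0193
grip_force: 40.0
opening: 0.0193
grip_force: 40.0
time: 15.47
tool_pos: [0.6708, -0.1035, 0.1514]
time: 15.63
tool_pos: [0.6669, -0.1001, 0.1478]
tool_rot: [-3.14, 0.005, -0.0]
contact_force: [0.4, -0.1, -1.0]
opening: 0.019
grip_force: 40.0
[278.86846652 232.85662329]
[278.83494897 182.94263794]
[278.83882006 188.70741297]
[278.04485846 195.07712847]
```

View pics/c7.png

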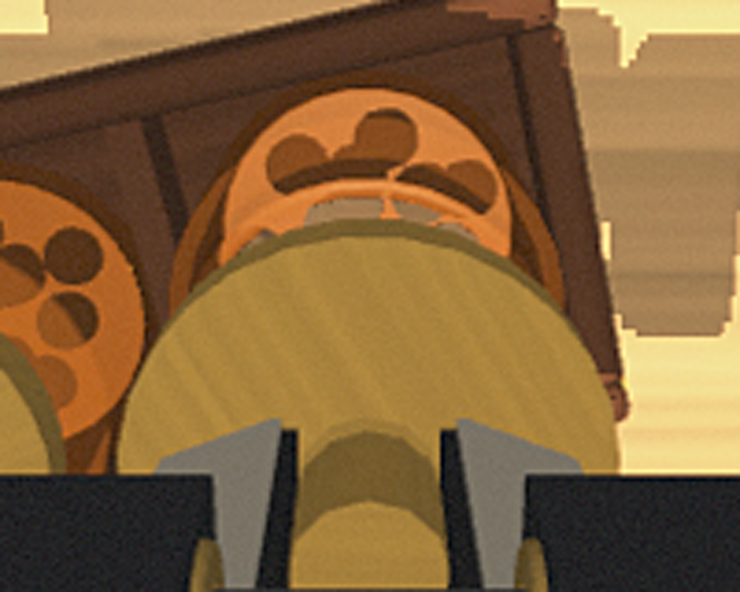

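The rim's front edge is at (279,179), 4 px beyond the prediction, so the mouth is about 2 mm further in +x. I'll shift 1.5 mm and lower.

```bash
python3 -m jog '[[[-1,0.0015,0,0.008,0],[-1,0.0015,0,0.016,0],[-1,0.0015,0,0.02,0],[-1,0.0015,0,0.024,0],[-1,0.0015,0,0.027,0]]]' |head -4
python3 -m jog '[[[-1,0,0,0,0],[-1,0,0,0.003,0],[-1,0,0,0.006,0],[-1,0,0,0.006,0]]]'
```

```text
time: 16.1
tool_pos: [0.6697, -0.1002, 0.1224]
tool_rot: [3.142, 0.0, 0.0]
contact_force: [1.3, 1.4, -0.1]
time: 16.43
tool_pos: [0.6697, -0.1003, 0.1162]
tool_rot: [-3.141, 0.0, -0.0]
contact_force: [1.4, 1.0, -0.7]
opening: 0.0191
grip_force: 40.0
```

Fits as well. I'll seat it, release, back away and take a final look.

```bash
python3 -m jog '[[[-1,0,0,0.001,0],[-1,0,0,0.002,0],[-1,0,0,0.003,0],[-1,0,0,0.003,0]]]' | head -4
python3 -m jog '[[[0,0,0,0,0],[0,0,0,0,0],[0,0,0,0,0],[0,0,0,0,0]]]' |tail -2
python3 -m jog '[[[0,0,0,-0.01,0],[0,0,0,-0.03,0],[0,0,0,-0.06,0],[0,0,0,-0.09,0],[0,-0.03,0,-0.11,0]]]' |head -2
python3 -m jog '[[[0,-0.03,-0.02,0,0],[0,-0.06,-0.04,0,0],[0,-0.09,-0.06,0,0],[0,-0.12,-0.08,0,0],[0,-0.12,-0.08,0,0]]]'
python3 - <<'E'
from h import *
snap('wrist','w8.png');snap('side','s8.png')
a=cv2.imread('pics/w8.png')[:280]; b=cv2.imread('pics/s8.png')[150:300,240:400]
cv2.imwrite('pics/c8.png',np.hstack([cv2.resize(a,(480,240)),cv2.resize(b,(256,240))]))
E
```

```text
time: 16.77
tool_pos: [0.6699, -0.1004, 0.1139]
tool_rot: [3.141, -0.0, -0.0]
contact_force: [1.8, 0.1, 0.1]
opening: 0.0413
grip_force: 0.0
time: 17.52
tool_pos: [0.6434, -0.1009, 0.2269]
time: 17.93
tool_pos: [0.5141, -0.0172, 0.2243]
tool_rot: [-3.14, 0.004, 0.002]
contact_force: [0.2, 0.7, -0.4]
opening: 0.0458
grip_force: 0.0
```

View pics/c8.png

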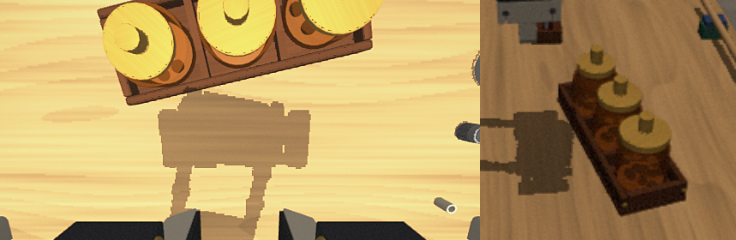

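The picture shows all three lids level and seated on the canisters at about (595,60), (620,95) and (643,133) in the side crop. The bystanders are untouched.

```bash
python3 -m jog '[[[0,0,0,0,0],[0,0,0,0,0],[0,0,0,0,0]]]' | head -1; python3 -c "
from cell import robot
print(robot.hand_in())"
```

```text
time: 18.28
the job is handed in; nothing more can be done
None
```

I closed all three canisters, each with the lid that fits it and each set down gently, and handed the job in at about 18 s; the hand-in gave no verdict, but the last pictures show every lid level and seated.

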